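# Free the hanging scale and hang the seedling pail on it

### The job

Make the potting bench's hanging scale ready and load it: first slide the black transport lock on its base all the way to its end stop on the side of the hook, and leave it there. Then lift the small steel pail by its wire handle only, never by its tub, and hang it gently by the raised middle of the handle in the scale's hook, so that it hangs straight and still. Leave the two potted seedlings and the tub without a handle where they stand.

Things in the scene. Friction and masses are not known exactly. Their poses are not given: they have to be found in the camera images.
- scale: Hanging scale on a stand, fixed to the table; origin on the table straight below the hook's seat; x points away from the robot (yaw -0.4 to 0), y left, z up. Base plate 12 mm thick, x -100 to 100, y -275 to 55 mm. Square post 26 mm wide at x 45, y -115 mm, 365 mm tall; from its top an arm carries the grey box-shaped scale head above the hook.
- head_front (a point): Middle of the lower edge of the scale head's robot-side face, 305 mm above the table; axes as scale. The head is a box 90 x 90 x 100 mm tall: 90 mm along +x from here, 45 mm to either side in y. It leaves no room for an upright hand over the hung handle: stay in front of it, the hand tilted back towards the robot 28 to 45 degrees in the scale's x-z plane.
- hook_seat (a point): Where the centre line of the handle's middle rests in the hook, 250 mm above the table; axes as scale. The hook is an 8 mm steel wire in the scale's y-z plane: its shank comes down from the head 26 mm to the -y side, makes a V under the seat and turns up to a lip on the open +y (left) side. The handle enters from +y over the lip, lying along the scale's x, then is lowered.
- hook_lip (a point): Top of the hook's upturned lip, 22 mm to +y of the seat and 18 mm above it. Above it 37 mm are free up to the underside of the scale head. Axes as scale.
- lock (a joint): Transport lock slide, m: 0 is locked, starts at 0 to 0.015; grows as the grip slides along the scale's +y (towards the hook's side); 0.060 is the end stop, scale free. Friction about 2 N; stays where it is left.
- lock_top (a point): Centre of the top of the lock's black grip, 66 mm above the table (moves with the slide); axes as scale. The grip is a block 28 mm (x) by 20 mm (y), 40 mm tall, on an aluminium track 40 mm wide and 110 mm long along y, whose top is 26 mm above the table. It stands on the base plate 75 mm nearer to the robot than the hook and 220 to 160 mm right of it.
- pail: Galvanised steel pail, 0.25 to 0.4 kg: round tub 120 mm across, 95 mm tall, with a stiff upright handle of 8 mm round bar that does not fold. Origin at the centre of its underside, z up, x along the handle (yaw -0.1 to 0.5). Handle legs at x -64 and 64 mm; level bar at z 160 mm (centre line) for x 18 to 57 mm on either side; raised middle at z 167 mm for x -10 to 10 mm.
- pail_tub: The tub part of the pail (rigidly part of it, same origin and axes): not to be gripped or pushed.
- handle_mid (a point): Centre line of the handle's raised middle, 167 mm above the pail's underside; axes as pail.
- handle_end (a point): Good grip point, on the centre line of the level bar at the end nearer to the robot: 38 mm from the middle (pail x -38 mm), 160 mm above the pail's underside, fingers closing across the bar; axes as pail. Held here the hand can stay in front of the scale head.
- pot_a: Bystander: black plastic plant pot with a seedling, 66 mm across and 66 mm tall (about 95 mm with the leaves); origin at the centre of its underside.
- pot_b: Bystander: another such pot with a seedling; origin at the centre of its underside.
- plain_tub: Bystander: steel tub like the pail's, 120 mm across, 95 mm tall, but without a handle; origin at the centre of its underside.
Not all that is in view belongs to the job. Leave any purple, turquoise or yellow look-alike of the pail alone.

How it is judged:
By the outcome, as a careful person would: the job done as asked, in the order asked, and still so for the second after the job is handed in, with the robot touching nothing.
It also fails if it takes over 72 s, if anything falls off the work surface, if the arm or the gripper's body presses on something with over 40 N, if the wrist force passes 120 N, or if a joint passes its speed limit or range.

### The arm

A 6-joint arm with a two-finger parallel gripper is mounted at the origin on the work surface. World frame = base frame: x ahead of the robot, y to its left, z up, the work surface at z = 0. Lengths are in m, angles in rad, forces in N, time in s.
With the tool pointing down it reaches from about 0.35 to 0.975 m from the base axis. Payload 4.9 kg.
Tool frame: the origin (TCP) lies at the very end of the fingers, on their centre line; the grasp point (between the pads) lies 19 mm behind it; z points along the fingers, y is the line along which they close (so a half turn about z gives the same grasp; the last joint's range is limited). The gripper opens to 85 mm and grips with 20 to 120 N. Pads are 22 mm wide; open, the fingers measure 114 mm over their backs; the gripper's body (76 mm by 85 mm) begins 54 mm behind the grasp point. The pads swing forward as they close: fully open they stand 13 mm farther back than shut.
Start: joints at [1.154, 0.053, 1.613, -0, 1.476, -0.119], TCP at [0.183, 0.597, 0.231] pointing down, gripper open.
Joint ranges: [-3.01, 3.01], [-1.01, 2.22], [0.06, 2.58], [-1.02, 4.17], [0.09, 2.62], [-3.14, 3.14]. Speed limits (rad/s): [2.57, 2.57, 3.14, 3.14, 3.14, 3.14].

### API

Orientations are given as a rotation vector (axis times angle).
In Python, from station import get_obs, get_image, get_calibration, finish_job gives the robot as it stands.
- The arm moves only by the tool servo_tool, never from a script. Its argument "increments" is a list of rows, each a list of 5 numbers: the opening, from 0 (shut) to 1 (fully open), then the shift along the tool's x, y, z in mm, then the turn about the tool's z in degrees. In form: [[jaw, tx, ty, tz, spin], ...]. A call has 1 to 12 rows; each row shifts and turns the commanded pose from where the row before left it, along the tool's axes as they then stand; what a row does not reach is not made up. A row lasts 1/8 s, in which the tool goes at most 62.5 mm and 10.7 degrees, less where a joint would pass 70% of its speed; a pose out of reach is approached as far as the arm can. A call is refused whole if a number of a shift passes 62.5 or a number of a turn 10.7, either way. A call with a gripper value outside its range is refused whole. The fingers move at their own pace and stop on an object; "force" is the grip in N (left out, the last holds). Time passes only in rows, so rows that do not move let the fingers close. It gives the time, the measured TCP pose, the force, the opening and the grip force at its end, in the units of the state.
- get_obs(): the state, without advancing time (a new reading comes with each control period).
- get_image(name): name is "side" or "top" or "wrist"; returns the picture (420x560x3 uint8, red, green, blue); there is no depth.
- get_calibration(name): a dict with "fx", "fy", "cx", "cy" (pixels), "R" (3x3) and "t" (3): a world point X has camera coordinates R X + t; the wrist camera has in their place "mount" (4x4, takes a point from camera to tool coordinates, whose origin is the TCP and whose axes are the flange's). Camera axes: x right, y down, z forward; pixel columns grow to the right and rows downward; lengths in m; the calibration is good to about 2 mm. A picture is of the moment at which its call begins: read the wrist's pose just before it. get_calibration takes no time and is no camera call.
- finish_job(): hands the job in; it is judged then, once.
The state is a dict: "t": time; "q": joint angles; "dq": joint speeds; "effort": joint torques, N m; "tool_pos": TCP position; "tool_rot": TCP orientation; "contact_force": force on the tool from outside, world axes, zero at the start; "wrist_torque": the same for the moment, N m; "opening": finger opening in m; "grip_force": force on a finger pad.
Only numpy, scipy, OpenCV 4.12 (cv2) and the standard library are available. Lean on these libraries where they do the work, as an engineer would, in place of code of your own. Each camera call takes 0.05 s, during which the arm holds its last target. There are 200 camera calls.

## Working session

There is one attempt and no reset: what is moved stays moved. The work goes in short steps, Python scripts to look and compute and a tool call to move; the robot and the scene stay as the last step left them, time stands still between calls to the robot, and variables do not carry over. Pictures are saved under pics/ and viewed, at most 10 in all, crops included, and the job is handed in when it is done.

Besides the shell and the picture viewer there is one more tool, called after "Call:" in YAML: its name, and indented under it one key for each argument. servo_tool: Moves the arm, as the interface text tells. Its arguments: {"type":"object","properties":{"increments":{"type":"array"},"force":{"type":"number"}},"required":["increments"]}

```bash
mkdir -p pics; ls
python3 - <<'E'
from station import *
import cv2,numpy as np
for n in("side","top"):
    cv2.imwrite(f"pics/{n}0.png",get_image(n)[:,:,::-1]); c=get_calibration(n); print(n,{k:np.round(v,4).tolist() for k,v in c.items()})
print({k:np.round(v,4).tolist() for k,v in get_calibration("wrist").items()})
o=get_obs(); print({k:np.round(v,4).tolist() for k,v in o.items()})
E
```

```text
pics
side {'fx': 401.4785, 'fy': 401.4785, 'cx': 269.097, 'cy': 211.0173, 'R': [[0.9388, -0.3444, -0.0107], [-0.2575, -0.6807, -0.6858], [0.2289, 0.6465, -0.7277]], 't': [-0.465, 0.345, 1.0294]}
top {'fx': 461.2428, 'fy': 461.2428, 'cx': 273.8459, 'cy': 207.6613, 'R': [[0.0461, -0.9989, -0.0057], [-0.9762, -0.0438, -0.2122], [0.2117, 0.0153, -0.9772]], 't': [0.0949, 0.5877, 1.4313]}
{'fx': 351.5881, 'fy': 351.5881, 'cx': 275.6495, 'cy': 210.5913, 'mount': [[0.0009, -0.9592, -0.2828, 0.0727], [1.0, 0.0012, -0.0009, -0.0002], [0.0012, -0.2828, 0.9592, -0.1433], [0.0, 0.0, 0.0, 1.0]]}
{'t': 0.1, 'q': [1.154, 0.0533, 1.6141, -0.0, 1.476, -0.119], 'dq': [-0.0014, -0.001, -0.0016, -0.0003, -0.0006, -0.0001], 'effort': [0.0001, -39.4903, -37.1364, -0.0001, 0.0039, 0.0], 'tool_pos': [0.1831, 0.597, 0.2302], 'tool_rot': [-0.4659, -3.1063, 0.0029], 'contact_force': [0.5595, 0.1931, -0.1854], 'wrist_torque': [-0.0377, -0.0136, 0.0043], 'grip_force': 0.0, 'opening': 0.0853}
```

View pics/side0.png

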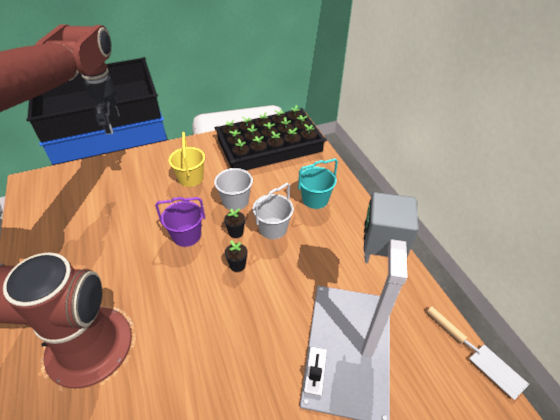

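View pics/top0.png

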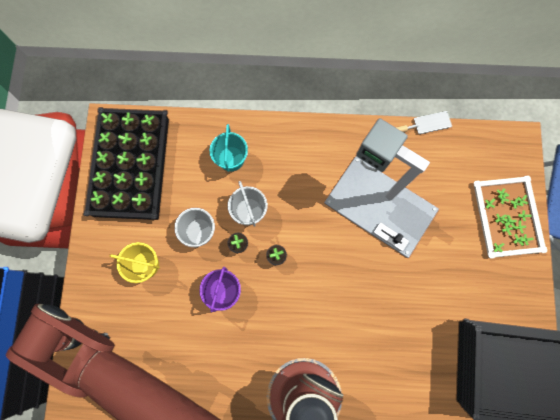

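Side view: steel tubs at (272,215), which has a wire handle, and (234,190), which has none. Pots are at (236,222) and (237,256). The lock is at (315,373) and the scale head at (392,222). Top view: pail at (247,206), plain tub at (195,228), pots at (237,243) and (277,255), lock grip near (397,238). The purple, turquoise and yellow pails are look-alikes. The steel tub with a handle is the one meant, and I'll confirm it in an enlarged crop.

Run:
```python
import cv2,numpy as np
s=cv2.imread("pics/side0.png");t=cv2.imread("pics/top0.png")
def c(im,x,y,w,h,f): return cv2.resize(im[y:y+h,x:x+w],None,fx=f,fy=f,interpolation=cv2.INTER_CUBIC)
a=np.hstack([c(s,240,170,80,60,5),c(t,210,170,80,60,5)])
b=np.hstack([c(s,290,340,80,60,5),c(t,360,205,80,60,5)])
cv2.imwrite("pics/crop1.png",np.vstack([a,b]))
```

```text
(no output)
```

View pics/crop1.png

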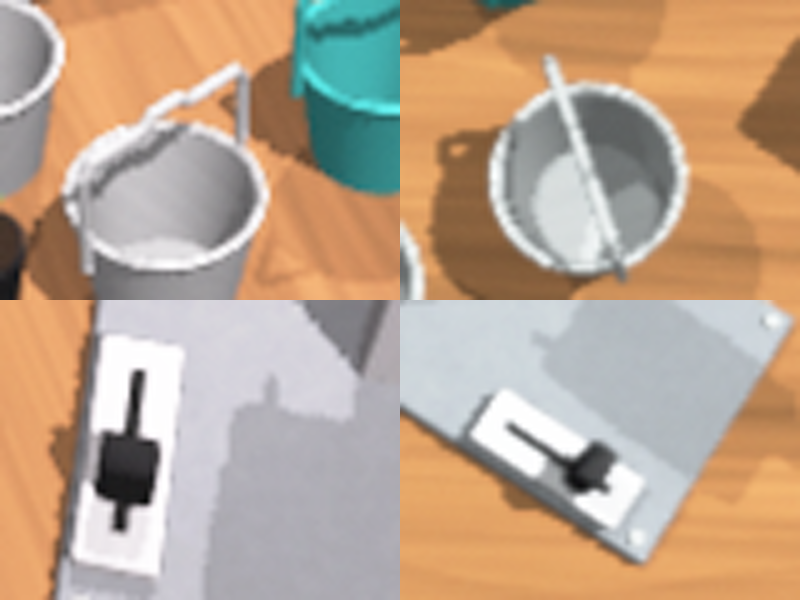

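```bash
cat > h.py <<'E'
from station import *
import cv2,numpy as np
from scipy.spatial.transform import Rotation as Ro
CAL={n:get_calibration(n) for n in("side","top","wrist")}
def cam(n,obs=None):
    c=CAL[n]
    if n!="wrist": return c,np.array(c["R"]),np.array(c["t"])
    M=np.array(c["mount"]);Rt=Ro.from_rotvec(obs["tool_rot"]).as_matrix()
    Rw=Rt@M[:3,:3];p=Rt@M[:3,3]+obs["tool_pos"]
    return c,Rw.T,-Rw.T@p
def ray(n,uv,obs=None):
    c,R,t=cam(n,obs); d=R.T@np.array([(uv[0]-c["cx"])/c["fx"],(uv[1]-c["cy"])/c["fy"],1])
    return -R.T@t,d/np.linalg.norm(d)
def plane(n,uv,z,obs=None):
    p,d=ray(n,uv,obs); return p+d*(z-p[2])/d[2]
def tri(*rs):
    A=0;b=0
    for p,d in rs:
        P=np.eye(3)-np.outer(d,d);A=A+P;b=b+P@p
    x=np.linalg.solve(A,b); return x,[np.linalg.norm((np.eye(3)-np.outer(d,d))@(x-p)) for p,d in rs]
def proj(n,X,obs=None):
    c,R,t=cam(n,obs);x=R@np.asarray(X)+t
    return np.array([c["fx"]*x[0]/x[2]+c["cx"],c["fy"]*x[1]/x[2]+c["cy"]])
E
python3 - <<'E'
from h import *
np.set_printoptions(precision=4,suppress=True)
S=lambda x,y,x0,y0:("side",(x0+x/5,y0+y/5)); T=lambda x,y,x0,y0:("top",(x0+(x-400)/5,y0+y/5))
for nm,a,b,z in [("near",S(83,172,240,170),T(620,272,210,170),.16),("far",S(243,70,240,170),T(549,62,210,170),.16)]:
    print(nm,plane(*a,z),plane(*b,z),tri(ray(*a),ray(*b)))
print("trackT",[plane(*T(x,y-300,360,205),.026)[:2] for x,y in[(500,390),(468,430),(618,530),(645,485)]])
print("trackS",[plane(*S(x,y-300,290,340),.026)[:2] for x,y in[(105,335),(185,345),(155,575),(72,560)]])
for n in("side","top"):
    im=cv2.imread(f"pics/{n}0.png"); x,y,w,h=(300,345,35,55) if n=="side" else (372,220,45,35)
    m=(im[y:y+h,x:x+w].max(2)<70).astype(np.uint8); 
    m=cv2.morphologyEx(m,cv2.MORPH_OPEN,np.ones((6,6)));v,u=np.nonzero(m); print(n,u.min()+x,u.max()+x,v.min()+y,v.max()+y,u.mean()+x,v.mean()+y)
print("gripS",plane(*S(131,452-300,290,340),.066),"gripT",plane(*T(599,458-300,360,205),.066))
print("base corners top",[plane("top",p,.012)[:2] for p in[(408.5,257),(437.5,211.5),(327,204)]],"side",[plane("side",p,.012)[:2] for p in[(302,406),(386,417),(319,287)]])
E
```

```text
near [0.5234 0.1753 0.16  ] [0.5078 0.1772 0.16  ] (array([0.5159, 0.1765, 0.1585]), [np.float64(0.007774661536053624), np.float64(0.007774661536053693)])
far [0.6408 0.2221 0.16  ] [0.6363 0.2279 0.16  ] (array([0.6407, 0.2281, 0.1537]), [np.float64(0.002678395419198835), np.float64(0.0026783954191989673)])
trackT [array([ 0.5549, -0.2297]), array([ 0.5272, -0.2086]), array([ 0.4657, -0.306 ]), array([ 0.496, -0.324])]
trackS [array([ 0.5278, -0.2134]), array([ 0.5626, -0.2318]), array([ 0.5022, -0.3254]), array([ 0.4694, -0.3062])]
side 311 321 368 381 315.95 374.51428571428573Traceback (most recent call last):
  File "<stdin>", line 11, in <module>
    return umr_minimum(a, axis, None, out, keepdims, initial, where)
ValueError: zero-size array to reduction operation minimum which has no identity
```

Run:
```python
from h import *
np.set_printoptions(precision=4,suppress=True)
S=lambda x,y,x0,y0:("side",(x0+x/5,y0+y/5)); T=lambda x,y,x0,y0:("top",(x0+(x-400)/5,y0+y/5))
a=S(131,452-300,290,340);b=T(599,458-300,360,205)
print("gripS",plane(*a,.066),"gripT",plane(*b,.066),tri(ray(*a),ray(*b)))
C=[plane("top",p,.012)[:2] for p in[(408.5,257),(437.5,211.5),(327,204)]];D=[plane("side",p,.012)[:2] for p in[(302,406),(386,417),(319,287)]]
L=np.array([[-.1,-.275],[.1,-.275],[-.1,.055]])
for Q,Lq in((C,L),(D,L),([plane(*T(x,y-300,360,205),.026)[:2] for x,y in[(500,390),(468,430),(618,530),(645,485)]],np.array([[-.055,-.135],[-.095,-.135],[-.095,-.245],[-.055,-.245]])),([plane(*S(x,y-300,290,340),.026)[:2] for x,y in[(105,335),(185,345),(155,575),(72,560)]],np.array([[-.095,-.135],[-.055,-.135],[-.055,-.245],[-.095,-.245]]))):
    Q=np.array(Q);z=(Lq-Lq.mean(0))@[1,1j];w=(Q-Q.mean(0))@[1,1j];y=np.angle((w*z.conj()).sum());e=np.exp(1j*y)
    o=Q.mean(0)@[1,1j]-e*(Lq.mean(0)@[1,1j]); print("yaw",y,"origin",o,"res",np.abs(w-e*z))
# pail circle rims: steel tub via rim ellipse click: top crop rim centre
p=T(587,176,210,170);print("rim",plane(*p,.095));
p=S(165,193,240,170);print("rimS",plane(*p,.095))
```

```text
gripS [ 0.506 -0.284  0.066] gripT [ 0.5059 -0.2837  0.066 ] (array([ 0.5061, -0.2838,  0.0656]), [np.float64(6.437524244182441e-05), np.float64(6.437524244178208e-05)])
yaw -0.5618714900313689 origin (0.6722363337336086-0.14658146000046945j) res [0.0075 0.0095 0.0089]
yaw -0.545444750486562 origin (0.6807702630266004-0.14228280374597935j) res [0.0035 0.0149 0.0118]
yaw -0.5638583624936855 origin (0.6759040467378383-0.14655600948963088j) res [0.0029 0.004  0.0033 0.0024]
yaw -0.5600812781136596 origin (0.6799609534429067-0.14808793052561772j) res [0.0014 0.0017 0.0014 0.0011]
rim [0.5801 0.2053 0.095 ]
rimS [0.5829 0.2013 0.095 ]
```

Confirmed: the crop shows the handled steel pail, and the black lock grip on its white track is near the locked end. The scale is at about (0.678, -0.147) with yaw -0.561, and the grip at (0.506, -0.284), so roughly 47 mm of travel remains. Next I'll plan the lock push.

```bash
cat >> h.py <<'E'
O=np.array([.678,-.147]);YAW=-.561
def sc(x,y,z): 
    c,s=np.cos(YAW),np.sin(YAW); return np.array([O[0]+c*x-s*y,O[1]+s*x+c*y,z])
def insc(p): 
    c,s=np.cos(YAW),np.sin(YAW); d=np.asarray(p)[:2]-O; return np.array([c*d[0]+s*d[1],-s*d[0]+c*d[1],p[2]])
def plan(wps,jaw,step=50,p=None,R=None):
    """wps: (pos, total spin deg, min rows); prints rows in tool axes"""
    o=get_obs(); p=np.array(o["tool_pos"]) if p is None else p; R=Ro.from_rotvec(o["tool_rot"]).as_matrix() if R is None else R
    rows=[]
    for w in wps:
        pos,spin,n0=(list(w)+[0,1])[:3] if len(w)<3 else w
        n=int(max(n0,np.ceil(np.linalg.norm(pos-p)*1000/step),np.ceil(abs(spin)/10.5)));left=spin;
        for i in range(n):
            t=p+(pos-p)/(n-i); d=np.round((R.T@(t-p))*1000); a=round(left/(n-i)*2)/2; left-=a
            rows.append([jaw,*[int(v) for v in d],a]); p=p+R@d/1000; R=R@Ro.from_rotvec([0,0,np.radians(a)]).as_matrix()
    for i in range(0,len(rows),12): print(str(rows[i:i+12]).replace(" ",""))
    print("end",p.round(4)); return p,R
E
python3 - <<'E'
from h import *
V=lambda *a:np.array(a)
plan([(V(.40,.42,.24),20,4),(V(.48,.12,.24),45,6),(V(.41,-.18,.2),30,6),(sc(-.073,-.245,.13),10,4),(sc(-.073,-.245,.045),0,3)],0)
E
```

```text
[[0,-43,-18,-2,3.5],[0,-44,-15,-2,3.5],[0,-45,-12,-1,3.0],[0,-46,-10,-2,3.5],[0,-46,-7,-1,3.0],[0,-46,-4,-2,3.5],[0,-35,-27,0,6.5],[0,-38,-23,0,6.5],[0,-40,-19,0,6.5],[0,-42,-14,0,6.5],[0,-44,-9,0,6.5],[0,-44,-4,0,6.0]]
[[0,-45,0,1,6.5],[0,-41,-16,6,4.5],[0,-42,-13,6,4.0],[0,-43,-10,6,4.5],[0,-44,-6,6,4.0],[0,-44,-3,5,4.5],[0,-44,0,6,4.0],[0,-43,4,5,4.5],[0,-24,30,18,2.5],[0,-23,31,18,2.5],[0,-22,33,17,2.5],[0,-20,33,18,2.5]]
[[0,0,0,28,0.0],[0,0,0,28,0.0],[0,0,0,29,0.0]]
end [ 0.4855 -0.3159  0.0445]
```

Call:
servo_tool:
  increments:
    - [0,-43,-18,-2,3.5]
    - [0,-44,-15,-2,3.5]
    - [0,-45,-12,-1,3.0]
    - [0,-46,-10,-2,3.5]
    - [0,-46,-7,-1,3.0]
    - [0,-46,-4,-2,3.5]
    - [0,-35,-27,0,6.5]
    - [0,-38,-23,0,6.5]
    - [0,-40,-19,0,6.5]
    - [0,-42,-14,0,6.5]
    - [0,-44,-9,0,6.5]
    - [0,-44,-4,0,6.0]
  force: 30

```text
t: 1.6
tool_pos: [0.4692, 0.1623, 0.2408]
tool_rot: [-1.929, -2.479, 0.001]
contact_force: [0.4, -1.2, -0.9]
opening: 0.0002
grip_force: 0.0
```

Call:
servo_tool:
  increments:
    - [0,-45,0,1,6.5]
    - [0,-41,-16,6,4.5]
    - [0,-42,-13,6,4.0]
    - [0,-43,-10,6,4.5]
    - [0,-44,-6,6,4.0]
    - [0,-44,-3,5,4.5]
    - [0,-44,0,6,4.0]
    - [0,-43,4,5,4.5]
    - [0,-24,30,18,2.5]
    - [0,-23,31,18,2.5]
    - [0,-22,33,17,2.5]
    - [0,-20,33,18,2.5]

```text
t: 3.1
tool_pos: [0.4862, -0.3161, 0.1282]
tool_rot: [-2.749, -1.519, 0.0]
contact_force: [0.2, 1.5, 0.2]
opening: -0.0002
grip_force: 0.0
```

Call:
servo_tool:
  increments:
    - [0,0,0,0,0]
    - [0,0,0,0,0]

```text
t: 3.35
tool_pos: [0.4855, -0.3146, 0.129]
tool_rot: [-2.747, -1.521, 0.0]
contact_force: [0.3, 0.3, -0.2]
opening: 0.0001
grip_force: 0.0
```

Run:
```python
from h import *
o=get_obs();print(o["q"],o["tool_pos"],insc(o["tool_pos"]))
im=get_image("wrist");cv2.imwrite("pics/w1.png",im[:,:,::-1])
for p in (sc(-.073,-.2075,.066),sc(-.055,-.135,.026),sc(-.095,-.135,.026),sc(-.095,-.245,.026)): print(proj("wrist",p,o))
```

```text
[-7.03579271e-01  2.85479393e-02  1.81370000e+00  1.43518001e-04
  1.30053779e+00 -1.44287213e-01] [ 0.48552722 -0.31457552  0.12899814] [-0.07381549 -0.24429203  0.12899814]
[278.30402199 167.6794173 ]
[306.43872633  45.12929362]
[244.0862613   44.95779229]
[247.52965788 209.58379715]
```

View pics/w1.png

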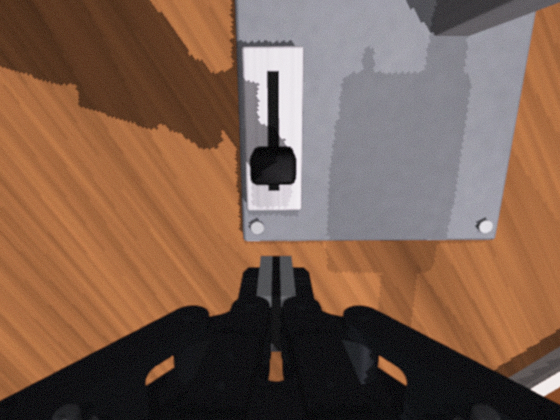

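Wrist view: the track is at (244–302, 47–209) and the grip at (273,163), matching prediction to within about 2 mm. The closed fingers sit behind the grip at (276,265). I'll go down and push.

Call:
servo_tool:
  increments:
    - [0,0,1,28,0]
    - [0,0,1,28,0]
    - [0,0,0,28,0]
    - [0,10,0,0,0]
    - [0,8,0,0,0]
    - [0,8,0,0,0]
    - [0,8,0,0,0]
    - [0,8,0,0,0]
    - [0,8,0,0,0]
    - [0,5,0,0,0]

```text
t: 4.65
tool_pos: [0.5174, -0.2693, 0.0456]
tool_rot: [2.748, 1.522, 0.001]
contact_force: [-1.0, -1.6, 1.4]
opening: 0.0003
grip_force: 1.1
```

Call:
servo_tool:
  increments:
    - [0,3,0,0,0]
    - [0,2,0,0,0]

```text
t: 4.9
tool_pos: [0.5196, -0.2653, 0.0453]
tool_rot: [2.748, 1.521, 0.0]
contact_force: [0.1, -1.8, 0.8]
opening: -0.0002
grip_force: 1.0
```

Call:
servo_tool:
  increments:
    - [0,2,0,0,0]
    - [0,1,0,0,0]

```text
t: 5.15
tool_pos: [0.5211, -0.2628, 0.0453]
tool_rot: [2.749, 1.521, 0.0]
contact_force: [0.2, -2.2, 1.1]
opening: -0.0004
grip_force: 1.0
```

Call:
servo_tool:
  increments:
    - [0,2,0,0,0]
    - [0,0,0,0,0]

```text
t: 5.4
tool_pos: [0.5218, -0.2618, 0.0454]
tool_rot: [2.748, 1.521, -0.002]
contact_force: [-2.0, -4.3, 0.4]
opening: 0.0001
grip_force: 2.5
```

Call:
servo_tool:
  increments:
    - [0,2,0,0,0]
    - [0,0,0,0,0]

```text
t: 5.65
tool_pos: [0.5219, -0.2616, 0.0454]
tool_rot: [2.746, 1.521, -0.008]
contact_force: [-6.1, -10.4, 1.1]
opening: -0.0003
grip_force: 5.5
```

The end stop is reached: force rises with no motion. I'll back off, rise high, turn the hand and see how the arm behaves at its outer reach, because the row format itself has no tilt.

Run:
```python
from h import *
V=lambda *a:np.array(a)
o=get_obs();p=V(*o["tool_pos"]);R=Ro.from_rotvec(o["tool_rot"]).as_matrix()
b=p+R@[-.02,0,0]
f=lambda r,z:V(r*np.cos(YAW),r*np.sin(YAW),z)
plan([(b,0,2),(b+[0,0,.1],0,3),(f(.6,.45),-90,7),(f(.84,.45),0,5)],0)
```

```text
[[0,-10,0,0,0.0],[0,-10,0,0,0.0],[0,0,0,-33,0.0],[0,0,0,-33,0.0],[0,-1,0,-34,0.0],[0,-4,2,-34,-10.0],[0,-4,1,-34,-10.0],[0,-5,1,-34,-10.0],[0,-5,0,-34,-10.0],[0,-4,-1,-34,-10.0],[0,-4,-2,-34,-10.0],[0,-4,-3,-33,-10.0]]
[[0,-4,-3,-34,-10.0],[0,-2,-4,-33,-10.0],[0,-48,0,0,0.0],[0,-48,0,0,0.0],[0,-48,0,0,0.0],[0,-48,0,0,0.0],[0,-48,0,0,0.0]]
end [ 0.7112 -0.4463  0.4497]
```

Call:
servo_tool:
  increments:
    - [0,-10,0,0,0]
    - [0,-10,0,0,0]
    - [0,0,0,-33,0]
    - [0,0,0,-33,0]
    - [0,-1,0,-34,0]
    - [0,-4,2,-34,-10]
    - [0,-4,1,-34,-10]
    - [0,-5,1,-34,-10]
    - [0,-5,0,-34,-10]
    - [0,-4,-1,-34,-10]
    - [0,-4,-2,-34,-10]
    - [0,-4,-3,-33,-10]

```text
t: 7.15
tool_pos: [0.5087, -0.3091, 0.383]
tool_rot: [-1.37, -2.827, -0.002]
contact_force: [0.1, -0.9, 0.3]
opening: 0.0002
grip_force: 0.0
```

Call:
servo_tool:
  increments:
    - [0,-4,-3,-34,-10]
    - [0,-2,-4,-33,-10]
    - [0,-48,0,0,0]
    - [0,-48,0,0,0]
    - [0,-48,0,0,0]
    - [0,-48,0,0,0]
    - [0,-48,0,0,0]

```text
t: 8.02
tool_pos: [0.7122, -0.4466, 0.4487]
tool_rot: [-0.867, -3.019, -0.002]
contact_force: [-0.2, -0.2, 0.6]
opening: -0.0001
grip_force: 0.0
```

Call:
servo_tool:
  increments:
    - [0,-30,0,0,0]
    - [0,-30,0,0,0]
    - [0,-30,0,0,0]
    - [0,-30,0,0,0]

```text
t: 8.52
tool_pos: [0.7903, -0.4959, 0.4197]
tool_rot: [0.866, 3.017, 0.002]
contact_force: [-0.3, -0.7, -1.3]
opening: 0.0003
grip_force: 0.0
```

Run:
```python
from h import *
o=get_obs();print(np.round(o["q"],3),o["tool_pos"],np.hypot(*o["tool_pos"][:2]));R=Ro.from_rotvec(o["tool_rot"]).as_matrix();print(R.round(3))
```

```text
[-0.641  0.979  0.066  0.003  2.094 -1.651] [ 0.79028825 -0.49588522  0.41974974] 0.9329832142000346
[[-0.848  0.531  0.003]
 [ 0.531  0.848  0.001]
 [-0.002  0.002 -1.   ]]
```

Call:
servo_tool:
  increments:
    - [0,-52,0,-33,0]
    - [0,-52,0,-33,0]
    - [0,-52,0,-33,0]
    - [0,-52,0,-33,0]
    - [0,-52,0,-33,0]
    - [0,-52,0,-33,0]
    - [0,-52,0,-33,0]
    - [0,-52,0,-33,0]

```text
t: 9.52
tool_pos: [0.8061, -0.5052, 0.5471]
tool_rot: [0.786, 2.735, -0.121]
contact_force: [-0.8, 0.0, -0.2]
opening: -0.0002
grip_force: 0.0
```

Run:
```python
from h import *
o=get_obs();print(np.round(o["q"],4),o["tool_pos"],np.hypot(*o["tool_pos"][:2]));R=Ro.from_rotvec(o["tool_rot"]).as_matrix();print(R.round(3),o["q"][1]+o["q"][2]+o["q"][4]-np.pi)
```

```text
[-0.6455  0.8585  0.055   0.0274  1.9233 -1.6433] [ 0.80606578 -0.50524089  0.54707464] 0.9513203451386524
[[-0.808  0.531  0.255]
 [ 0.506  0.847 -0.16 ]
 [-0.301 -0.    -0.954]] -0.30488556257170885
```

Pushing along the arm's straight line at full reach tilts the hand: 17.5° in 8 rows, exactly in the scale's plane. So tilt is available.

The plan is to undo the tilt at the inner reach limit, turn the pail in place to the scale's yaw with an upright hand gripping only the handle, re-tilt, then pick the pail up and hang it.

Run:
```python
from h import *
V=lambda *a:np.array(a)
f=lambda r,z:V(r*np.cos(YAW),r*np.sin(YAW),z)
p,R=plan([(f(.44,.42),0,8)],0,55); print(R.T@f(-1,0)*55)
```

```text
[[0,53,0,-3,0.0],[0,53,0,-3,0.0],[0,52,0,-3,0.0],[0,53,0,-3,0.0],[0,52,0,-3,0.0],[0,53,0,-4,0.0],[0,52,0,-3,0.0],[0,53,0,-4,0.0],[0,52,0,-3,0.0],[0,53,0,-4,0.0]]
end [ 0.3726 -0.2337  0.4202]
[ 52.44813047   0.0741922  -16.55862631]
```

Call:
servo_tool:
  increments:
    - [0,53,0,-3,0]
    - [0,53,0,-3,0]
    - [0,52,0,-3,0]
    - [0,53,0,-3,0]
    - [0,52,0,-3,0]
    - [0,53,0,-4,0]
    - [0,52,0,-3,0]
    - [0,53,0,-4,0]
    - [0,52,0,-3,0]
    - [0,53,0,-4,0]

```text
t: 10.78
tool_pos: [0.3983, -0.2505, 0.4345]
tool_rot: [0.785, 2.733, -0.123]
contact_force: [-0.7, 0.3, 0.8]
opening: -0.0003
grip_force: 0.0
```

Call:
servo_tool:
  increments:
    - [0,45,0,-14,0]
    - [0,45,0,-14,0]
    - [0,45,0,-14,0]

```text
t: 11.15
tool_pos: [0.2783, -0.1751, 0.4346]
tool_rot: [0.784, 2.733, -0.125]
contact_force: [-1.0, -0.8, -0.0]
opening: -0.0001
grip_force: 0.0
```

```bash
cat >> h.py <<'E'
def st():
    o=get_obs();R=Ro.from_rotvec(o["tool_rot"]).as_matrix();z=R[:,2]
    print("t",round(o["t"],2),"q",np.round(o["q"],3),"p",np.round(o["tool_pos"],4),"r",round(np.hypot(*o["tool_pos"][:2]),3),"sc",insc(o["tool_pos"]).round(4),"tilt",np.degrees(np.arccos(-z[2])).round(2),"dir",np.arctan2(z[1],z[0]).round(3),"xyaw",np.arctan2(R[1,0],R[0,0]).round(3),"y_z",R[2,1].round(3),"open",o["opening"],o["grip_force"]);return o,R
E
python3 -c "from h import *;st()"
```

```text
t 11.15 q [-0.869 -0.949  2.009  0.093  1.785 -1.848] p [ 0.2783 -0.1751  0.4346] r 0.329 sc [-0.3235 -0.2364  0.4346] tilt 17.66 dir -0.565 xyaw 2.583 y_z -0.002 open -0.00013732202652161883 0.0
```

Call:
servo_tool:
  increments:
    - [0,56,0,12,0]
    - [0,56,0,12,0]
    - [0,56,0,12,0]
    - [0,56,0,12,0]

```text
t: 11.65
tool_pos: [0.2425, -0.154, 0.3813]
tool_rot: [0.818, 2.853, -0.074]
contact_force: [-0.1, 0.9, 0.9]
opening: -0.0001
grip_force: 0.0
```

```bash
python3 -c "from h import *;st()"
```

```text
t 11.65 q [-0.885 -1.011  2.11   0.06   1.872 -1.875] p [ 0.2425 -0.154   0.3813] r 0.287 sc [-0.3651 -0.2377  0.3813] tilt 10.27 dir -0.559 xyaw 2.583 y_z -0.0 open -6.035910608610957e-05 0.0
```

Call:
servo_tool:
  increments:
    - [0,58,0,17,0]
    - [0,58,0,17,0]
    - [0,57,0,19,0]
    - [0,57,0,21,0]

```text
t: 12.15
tool_pos: [0.2174, -0.1426, 0.3278]
tool_rot: [0.858, 2.988, -0.009]
contact_force: [0.6, -0.2, 0.6]
opening: 0.0001
grip_force: 0.0
```

```bash
python3 -c "from h import *;st()"
```

```text
t 12.15 q [-0.885 -1.01   2.192  0.015  1.929 -1.892] p [ 0.2174 -0.1426  0.3278] r 0.26 sc [-0.3923 -0.2414  0.3278] tilt 1.88 dir -0.457 xyaw 2.582 y_z 0.003 open 7.677149504047298e-05 0.0
```

Call:
servo_tool:
  increments:
    - [0.7,56,-8,22,0]
    - [0.7,0,0,0,0]

```text
t: 12.4
tool_pos: [0.205, -0.1485, 0.3131]
tool_rot: [-0.869, -3.018, -0.012]
contact_force: [0.4, 0.4, 0.2]
opening: 0.036
grip_force: 0.0
```

Run:
```python
from h import *
o,R=st();V=lambda *a:np.array(a)
plan([(V(.42,-.02,.30),-20,5),(V(.545,.189,.26),-34,5)],0.7,52)
```

```text
t 12.4 q [-0.931 -1.009  2.216  0.006  1.94  -1.939] p [ 0.205  -0.1485  0.3131] r 0.253 sc [-0.3997 -0.2529  0.3131] tilt 0.43 dir 1.426 xyaw 2.581 y_z 0.007 open 0.0359711776173598 0.0
[[0.7,-23,45,3,-4.0],[0.7,-26,43,3,-4.0],[0.7,-29,41,3,-4.0],[0.7,-31,39,3,-4.0],[0.7,-34,36,2,-4.0],[0.7,-16,46,8,-7.0],[0.7,-21,44,8,-7.0],[0.7,-26,41,9,-6.5],[0.7,-31,38,8,-7.0],[0.7,-35,33,9,-6.5]]
end [0.545  0.1887 0.2599]
```

Call:
servo_tool:
  increments:
    - [0.7,-23,45,3,-4]
    - [0.7,-26,43,3,-4]
    - [0.7,-29,41,3,-4]
    - [0.7,-31,39,3,-4]
    - [0.7,-34,36,2,-4]
    - [0.7,-16,46,8,-7]
    - [0.7,-21,44,8,-7]
    - [0.7,-26,41,9,-6.5]
    - [0.7,-31,38,8,-7]
    - [0.7,-35,33,9,-6.5]
    - [0.7,0,0,0,0]
    - [0.7,0,0,0,0]

```text
t: 13.9
tool_pos: [0.545, 0.1893, 0.2616]
tool_rot: [-0.598, 3.08, 0.006]
contact_force: [-0.4, 0.2, 0.1]
opening: 0.0598
grip_force: 0.0
```

Run:
```python
from h import *
o,R=st()
im=get_image("wrist");cv2.imwrite("pics/w2.png",im[:,:,::-1])
c,s=np.cos(.38),np.sin(.38);m=np.array([.58,.203,0])
for x,z in((-.057,.16),(0,.167),(.057,.16)): print(proj("wrist",m+[c*x,s*x,z],o))
```

```text
t 13.9 q [ 0.203 -0.08   1.694  0.004  1.524 -1.751] p [0.545  0.1893 0.2616] r 0.577 sc [-0.2915  0.214   0.2616] tilt 0.32 dir 1.021 xyaw -2.758 y_z 0.003 open 0.059843028645525466 0.0
[274.76809404 184.67970426]
[274.49062782 262.3851748 ]
[274.26868785 323.66778471]
```

View pics/w2.png

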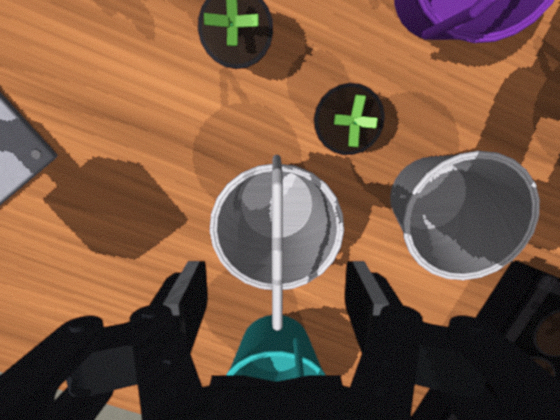

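Wrist view: the pail's handle runs along column 277 from row 158 (robot side) to 328. The rim spans columns 211–344 and rows 165–288. Pots are at the top and the plain tub at (470,215). I'll refine the position.

Run:
```python
from h import *
o=get_obs();np.set_printoptions(precision=4,suppress=True)
P=[plane("wrist",p,.095,o)[:2] for p in((277,165),(277,289),(211,226),(344,226))]
print(P,(P[0]+P[1])/2,(P[2]+P[3])/2,np.linalg.norm(P[0]-P[1]),np.linalg.norm(P[2]-P[3]))
u=np.array([np.cos(.38),np.sin(.38)])
far=plane("wrist",(277,329),.16,o)[:2];print("far",far,"mid",far-.066*u)
m=plane("wrist",(277.5,245),.164,o)[:2]; print("bar pt",m, "lateral",(m-np.array(o["tool_pos"][:2]))@[-u[1],u[0]])
```

```text
[array([0.5233, 0.1819]), array([0.6372, 0.228 ]), array([0.5993, 0.1463]), array([0.5529, 0.2614])] [0.5803 0.205 ] [0.5761 0.2038] 0.12287144697290543 0.124022021540893
far [0.6371 0.2276] mid [0.5759 0.2032]
bar pt [0.5678 0.1999] lateral 0.001900608593312353
```

Call:
servo_tool:
  increments:
    - [0.7,-20,1,0,0]
    - [0.7,-17,1,30,0]
    - [0.7,0,0,35,0]
    - [0.7,0,0,32,0]
    - [0.7,0,0,17,0]
    - [0,0,0,0,0]
    - [0,0,0,0,0]
    - [0,0,0,0,0]
    - [0,0,0,0,0]
  force: 50

```text
t: 15.08
tool_pos: [0.5802, 0.2053, 0.1498]
tool_rot: [-0.597, 3.077, 0.006]
contact_force: [1.1, -1.8, 4.8]
opening: 0.0062
grip_force: 49.0
```

Call:
servo_tool:
  increments:
    - [0,0,0,0,0]
    - [0,0,0,0,0]

```text
t: 15.32
tool_pos: [0.5802, 0.2053, 0.1498]
tool_rot: [-0.597, 3.077, 0.006]
contact_force: [1.4, -2.4, 6.6]
opening: 0.0061
grip_force: 49.1
```

```bash
python3 -c "from h import *;o,R=st();print(o['contact_force'])"
```

```text
t 15.32 q [ 0.218  0.087  1.716  0.004  1.331 -1.737] p [0.5802 0.2053 0.1498] r 0.615 sc [-0.2702  0.2462  0.1498] tilt 0.47 dir 0.659 xyaw -2.758 y_z 0.002 open 0.006077829960304836 49.141236394643784
[ 1.36757689 -2.38335476  6.59366624]
```

Call:
servo_tool:
  increments:
    - [0,0,0,-8,0]
    - [0,0,0,-8,0]
    - [0,0,0,0,7]
    - [0,0,0,0,7]
    - [0,0,0,0,7]
    - [0,0,0,0,7]
    - [0,0,0,0,7]
    - [0,0,0,0,7]
    - [0,0,0,0,6]
    - [0,0,0,0,6]
    - [0,0,0,0,0]
    - [0,0,0,0,0]

```text
t: 16.82
tool_pos: [0.5786, 0.2053, 0.1634]
tool_rot: [0.864, 3.019, 0.009]
contact_force: [0.2, 0.7, -3.3]
opening: 0.0065
grip_force: 48.8
```

Call:
servo_tool:
  increments:
    - [0,0,0,8,0]
    - [0,0,0,4,0]
    - [0,0,0,2,0]
    - [0,0,0,0,0]

```text
t: 17.32
tool_pos: [0.5792, 0.2055, 0.1503]
tool_rot: [0.866, 3.018, 0.01]
contact_force: [-1.1, 0.6, 0.5]
opening: 0.0065
grip_force: 49.1
```

```bash
python3 -c "from h import *;o,R=st();print(o['contact_force'],o['wrist_torque'])"
```

```text
t 17.32 q [ 0.218  0.087  1.716  0.005  1.335 -0.795] p [0.5792 0.2055 0.1503] r 0.615 sc [-0.2712  0.2459  0.1503] tilt 0.38 dir 0.952 xyaw 2.583 y_z 0.007 open 0.0064653830134224185 49.0963663905859
[-1.14269479  0.58537688  0.50325406] [ 3.44395008e-02  2.79495278e-01 -1.12720763e-04]
```

Run:
```python
from h import *
V=lambda *a:np.array(a)
o,R=st();p=V(*o["tool_pos"])
f=lambda r,z:V(r*np.cos(YAW),r*np.sin(YAW),z)
plan([(p+[0,0,.12],0,4),(V(.50,-.02,.48),0,5),(f(.62,.54),0,5),(f(.9,.52),0,5)],0.9,55)
```

```text
t 17.32 q [ 0.218  0.087  1.716  0.005  1.335 -0.795] p [0.5792 0.2055 0.1503] r 0.615 sc [-0.2712  0.2459  0.1503] tilt 0.38 dir 0.952 xyaw 2.583 y_z 0.007 open 0.0064653830134224185 49.0963663905859
[[0.9,0,0,-30,0.0],[0.9,0,0,-30,0.0],[0.9,0,0,-30,0.0],[0.9,0,1,-30,0.0],[0.9,-9,-39,-35,0.0],[0.9,-9,-39,-35,0.0],[0.9,-9,-38,-35,0.0],[0.9,-9,-39,-35,0.0],[0.9,-8,-38,-36,0.0],[0.9,-9,-39,-35,0.0],[0.9,-31,-42,-10,0.0],[0.9,-31,-41,-10,0.0]]
[[0.9,-31,-42,-10,0.0],[0.9,-31,-41,-11,0.0],[0.9,-31,-42,-10,0.0],[0.9,-30,-41,-11,0.0],[0.9,-47,0,3,0.0],[0.9,-47,0,3,0.0],[0.9,-47,0,4,0.0],[0.9,-46,0,3,0.0],[0.9,-47,0,4,0.0],[0.9,-46,-1,3,0.0]]
end [ 0.7619 -0.479   0.5204]
```

Call:
servo_tool:
  increments:
    - [0.4,0,0,0,0]
    - [0.9,0,0,0,0]
    - [0.9,0,0,0,0]
    - [0.9,0,0,0,0]

```text
t: 17.82
tool_pos: [0.579, 0.2053, 0.1497]
tool_rot: [0.866, 3.018, 0.009]
contact_force: [-0.7, -0.8, 0.7]
opening: 0.0766
grip_force: 0.0
```

Call:
servo_tool:
  increments:
    - [0.9,0,0,-30,0]
    - [0.9,0,0,-30,0]
    - [0.9,0,0,-30,0]
    - [0.9,0,1,-30,0]
    - [0.9,-9,-39,-35,0]
    - [0.9,-9,-39,-35,0]
    - [0.9,-9,-38,-35,0]
    - [0.9,-9,-39,-35,0]
    - [0.9,-8,-38,-36,0]
    - [0.9,-9,-39,-35,0]
    - [0.9,-31,-42,-10,0]
    - [0.9,-31,-41,-10,0]

```text
t: 19.32
tool_pos: [0.5085, -0.1251, 0.5002]
tool_rot: [0.865, 3.016, 0.009]
contact_force: [0.5, 0.7, -0.8]
opening: 0.0769
grip_force: 0.0
```

Call:
servo_tool:
  increments:
    - [0.9,-31,-42,-10,0]
    - [0.9,-31,-41,-11,0]
    - [0.9,-31,-42,-10,0]
    - [0.9,-30,-41,-11,0]
    - [0.9,-47,0,3,0]
    - [0.9,-47,0,3,0]
    - [0.9,-47,0,4,0]
    - [0.9,-46,0,3,0]
    - [0.9,-47,0,4,0]
    - [0.9,-46,-1,3,0]

```text
t: 20.58
tool_pos: [0.7503, -0.4719, 0.5084]
tool_rot: [0.864, 3.009, 0.005]
contact_force: [33.4, -20.1, 78.3]
opening: 0.0771
grip_force: 0.0
```

Call:
servo_tool:
  increments:
    - [0.9,-54,0,-31,0]
    - [0.9,-54,0,-31,0]
    - [0.9,-54,0,-31,0]
    - [0.9,-54,0,-30,0]
    - [0.9,-56,0,-28,0]
    - [0.9,-57,0,-26,0]
    - [0.9,-58,0,-24,0]
    - [0.9,-58,0,-22,0]

```text
t: 21.58
tool_pos: [0.7979, -0.5018, 0.5567]
tool_rot: [0.788, 2.74, -0.111]
contact_force: [-0.2, -0.1, 0.6]
opening: 0.0767
grip_force: 0.0
```

```bash
python3 -c "from h import *;o,R=st()"
```

```text
t 21.57 q [-0.65   0.847  0.055  0.034  1.943 -1.643] p [ 0.7979 -0.5018  0.5567] r 0.943 sc [ 0.2903 -0.2366  0.5567] tilt 17.12 dir -0.541 xyaw 2.581 y_z 0.006 open 0.07669432637709847 0.0
```

Call:
servo_tool:
  increments:
    - [0.9,-60,0,-14,0]
    - [0.9,-60,0,-12,0]
    - [0.9,-60,0,-10,0]
    - [0.9,-61,0,-8,0]
    - [0.9,-61,0,-6,0]
    - [0.9,-61,0,-4,0]
    - [0.9,-61,0,-2,0]

```text
t: 22.45
tool_pos: [0.8592, -0.5401, 0.5764]
tool_rot: [0.719, 2.496, -0.198]
contact_force: [-0.1, 0.8, -0.3]
opening: 0.0766
grip_force: 0.0
```

```bash
python3 -c "from h import *;o,R=st()"
```

```text
t 22.45 q [-0.649  0.858  0.055  0.052  1.673 -1.639] p [ 0.8592 -0.5401  0.5764] r 1.015 sc [ 0.3626 -0.2365  0.5764] tilt 31.91 dir -0.55 xyaw 2.579 y_z 0.006 open 0.07664364848088587 0.0
```

Call:
servo_tool:
  increments:
    - [0.9,-61,0,0,0]
    - [0.9,-61,0,2,0]
    - [0.9,-61,0,4,0]
    - [0.9,-61,0,6,0]

```text
t: 22.95
tool_pos: [0.8908, -0.56, 0.5951]
tool_rot: [0.679, 2.355, -0.242]
contact_force: [-0.0, 1.8, -0.6]
opening: 0.0772
grip_force: 0.0
```

Run:
```python
from h import *
o,R=st()
V=lambda *a:np.array(a)
f=lambda r,z:V(r*np.cos(YAW),r*np.sin(YAW),z)
u=V(np.cos(-.559),np.sin(-.559),0)
g=V(.579,.2055,.160)-.046*u; T=g+.019*R[:,2]
print("graspTCP",T)
pre=T-R[:,2]*.11
plan([(f(.62,.58),0,6),(V(.46,0,.5),0,6),(V(.44,.2,.36),0,4),(pre,0,2)],0.7,55)
```

```text
t 22.95 q [-0.648  0.865  0.055  0.062  1.518 -1.638] p [ 0.8908 -0.56    0.5951] r 1.052 sc [ 0.3999 -0.2365  0.5951] tilt 40.43 dir -0.553 xyaw 2.578 y_z 0.006 open 0.07718030714674154 0.0
graspTCP [0.55048929 0.22342948 0.14553615]
[[0.7,42,0,-34,0.0],[0.7,42,0,-34,0.0],[0.7,42,0,-33,0.0],[0.7,43,0,-34,0.0],[0.7,42,0,-33,0.0],[0.7,43,0,-34,0.0],[0.7,42,0,-33,0.0],[0.7,43,1,-34,0.0],[0.7,33,35,-12,0.0],[0.7,32,35,-12,0.0],[0.7,33,35,-13,0.0],[0.7,32,35,-12,0.0]]
[[0.7,33,35,-13,0.0],[0.7,32,35,-12,0.0],[0.7,33,35,-13,0.0],[0.7,37,32,6,0.0],[0.7,37,31,5,0.0],[0.7,37,32,6,0.0],[0.7,37,31,5,0.0],[0.7,37,32,6,0.0],[0.7,26,26,35,0.0],[0.7,26,26,35,0.0],[0.7,25,25,36,0.0]]
end [0.49   0.2607 0.2293]
```

Call:
servo_tool:
  increments:
    - [0.7,20,0,-14,0]
    - [0.7,42,0,-34,0]
    - [0.7,42,0,-34,0]
    - [0.7,43,0,-34,0]
    - [0.7,42,0,-33,0]
    - [0.7,43,0,-34,0]
    - [0.7,42,0,-33,0]
    - [0.7,43,1,-34,0]
    - [0.7,22,0,-19,0]
    - [0.7,33,35,-12,0]
    - [0.7,33,35,-13,0]
    - [0.7,32,35,-12,0]

```text
t: 24.45
tool_pos: [0.4997, -0.1893, 0.5519]
tool_rot: [0.679, 2.349, -0.243]
contact_force: [0.1, -0.3, 0.4]
opening: 0.0597
grip_force: 0.0
```

Call:
servo_tool:
  increments:
    - [0.7,33,35,-13,0]
    - [0.7,32,35,-12,0]
    - [0.7,33,35,-13,0]
    - [0.7,32,35,-12,0]
    - [0.7,37,32,6,0]
    - [0.7,37,31,5,0]
    - [0.7,37,32,6,0]
    - [0.7,37,31,5,0]
    - [0.7,37,32,6,0]
    - [0.7,0,0,0,0]

```text
t: 25.7
tool_pos: [0.4432, 0.2011, 0.362]
tool_rot: [0.674, 2.36, -0.239]
contact_force: [-0.7, 0.2, -0.4]
opening: 0.0597
grip_force: 0.0
```

Run:
```python
from h import *
o,R=st()
V=lambda *a:np.array(a)
u=V(np.cos(-.559),np.sin(-.559),0)
g=V(.579,.2055,.160)-.046*u; T=g+.019*R[:,2]
plan([(T-R[:,2]*.11,0,3)],0.7,55)
```

```text
t 25.7 q [ 0.615 -0.516  1.985 -0.646  1.391 -0.373] p [0.4432 0.2011 0.362 ] r 0.487 sc [-0.384   0.1698  0.362 ] tilt 40.23 dir -0.547 xyaw 2.582 y_z 0.006 open 0.0596989679713186 0.0
[[0.7,26,25,36,0.0],[0.7,27,25,35,0.0],[0.7,26,24,36,0.0]]
end [0.49   0.2601 0.2297]
```

Call:
servo_tool:
  increments:
    - [0.7,26,25,36,0]
    - [0.7,27,25,35,0]
    - [0.7,26,24,36,0]
    - [0.7,0,0,0,0]
    - [0.7,0,0,0,0]

```text
t: 26.32
tool_pos: [0.4918, 0.2572, 0.2335]
tool_rot: [0.681, 2.354, -0.237]
contact_force: [0.4, 0.2, 0.1]
opening: 0.0598
grip_force: 0.0
```

Run:
```python
from h import *
o,R=st()
im=get_image("wrist")
w=np.hstack([im[::-1,::-1][:,:,::-1]]);cv2.imwrite("pics/w3.png",im[:,:,::-1])
u=np.array([np.cos(-.559),np.sin(-.559),0])
for x,z in((-.064,.1),(-.057,.16),(-.046,.16),(0,.167),(.057,.16)): print(x,proj("wrist",np.array([.579,.2055,z])+u*x,o))
```

```text
t 26.32 q [ 0.653 -0.238  1.994 -0.709  1.191 -0.148] p [0.4918 0.2572 0.2335] r 0.555 sc [-0.3727  0.2432  0.2335] tilt 40.42 dir -0.547 xyaw 2.573 y_z 0.011 open 0.05980970813606439 0.0
-0.064 [277.62303152 126.02161658]
-0.057 [278.70024674 197.06166405]
-0.046 [278.5822008 206.2101962]
0 [278.29022136 245.77172261]
0.057 [277.79566298 267.16668768]
```

View pics/w3.png

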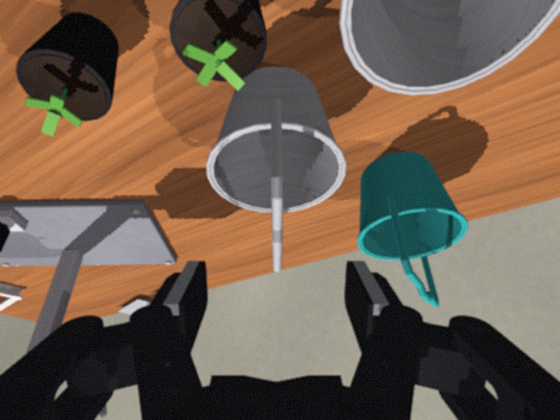

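Handle at column 277 as predicted (278), with the bar from about row 185 (robot end) to 272, and the fingers straddle it. I'll move in and grip.

Run:
```python
from h import *
o,R=st()
V=lambda *a:np.array(a)
u=V(np.cos(-.559),np.sin(-.559),0)
g=V(.579,.2055,.160)-.046*u; T=g+.019*R[:,2]
plan([(T,0,5)],0.7,55)
```

```text
t 26.38 q [ 0.654 -0.239  1.994 -0.708  1.191 -0.147] p [0.4918 0.2573 0.234 ] r 0.555 sc [-0.3728  0.2433  0.234 ] tilt 40.43 dir -0.546 xyaw 2.572 y_z 0.012 open 0.059426307526868116 0.0
[[0.7,1,0,22,0.0],[0.7,1,0,22,0.0],[0.7,1,0,22,0.0],[0.7,1,1,23,0.0],[0.7,2,0,22,0.0]]
end [0.55   0.2233 0.1456]
```

Call:
servo_tool:
  increments:
    - [0.7,1,0,22,0]
    - [0.7,1,0,22,0]
    - [0.7,1,0,22,0]
    - [0.7,1,1,23,0]
    - [0.7,2,0,22,0]
    - [0.7,0,0,0,0]

```text
t: 27.12
tool_pos: [0.5487, 0.222, 0.1426]
tool_rot: [0.682, 2.356, -0.24]
contact_force: [0.3, -0.2, -0.5]
opening: 0.06
grip_force: 0.0
```

Run:
```python
from h import *
o,R=st();g=np.array(o["tool_pos"])-.019*R[:,2];u=np.array([np.cos(-.559),np.sin(-.559)]);d=g[:2]-[.579,.2055];print("grasp",g,"along",d@u,"lat",d@[-u[1],u[0]],o["contact_force"])
```

```text
t 27.12 q [ 0.529 -0.082  2.018 -0.758  0.98  -0.113] p [0.5487 0.222  0.1426] r 0.592 sc [-0.3058  0.2436  0.1426] tilt 40.34 dir -0.552 xyaw 2.575 y_z 0.007 open 0.05995415166653245 0.0
grasp [0.53821316 0.22842181 0.15712771] along -0.04673483052604684 lat -0.0021980567123529686 [ 0.34487663 -0.21878534 -0.49058538]
```

Call:
servo_tool:
  increments:
    - [0.7,-2,1,-2,0]
    - [0,0,0,0,0]
    - [0,0,0,0,0]
    - [0,0,0,0,0]
    - [0,0,0,0,0]
    - [0,0,0,0,0]
  force: 100

```text
t: 27.88
tool_pos: [0.5488, 0.2237, 0.1443]
tool_rot: [0.679, 2.357, -0.241]
contact_force: [-3.0, 1.7, 4.6]
opening: 0.0055
grip_force: 97.8
```

Run:
```python
from h import *
o,R=st();print(np.round(o["contact_force"],1)); print("up20",R.T@[0,0,20])
im=get_image("wrist");cv2.imwrite("pics/w4.png",im[:,:,::-1])
```

```text
t 27.88 q [ 0.532 -0.082  2.014 -0.756  0.984 -0.117] p [0.5488 0.2237 0.1443] r 0.593 sc [-0.3066  0.2451  0.1443] tilt 40.3 dir -0.551 xyaw 2.578 y_z 0.006 open 0.005512933958659372 97.81710863113403
[-3.   1.7  4.6]
up20 [-12.93405763   0.12792565 -15.25430393]
```

Gripped at 98 N. I'll lift and carry, with waypoints given for the handle middle in scale coordinates.

```bash
cat >> h.py <<'E'
def rows(wps,jaw=0):  # wps: world displacement sequence (scale-frame dx,dy,dz mm, n rows)
    o,R=st();c,s=np.cos(YAW),np.sin(YAW);S=np.array([[c,-s,0],[s,c,0],[0,0,1]]);out=[];e=np.zeros(3)
    for dx,dy,dz,n in wps:
        for i in range(n):
            d=R.T@S@(np.array([dx,dy,dz])/n)+e; r=np.round(d); e=d-r; out.append([jaw,*[int(v) for v in r],0])
    for i in range(0,len(out),12): print(str(out[i:i+12]).replace(" ",""))
E
python3 - <<'E'
from h import *
rows([(0,0,10,2),(0,0,110,6),(70,-115,0,6),(200,0,0,8)])
E
```

```text
t 27.93 q [ 0.532 -0.082  2.014 -0.756  0.984 -0.117] p [0.5489 0.2236 0.1443] r 0.593 sc [-0.3065  0.2451  0.1443] tilt 40.3 dir -0.551 xyaw 2.577 y_z 0.006 open 0.0051847431830663515 97.85228848457336
[[0,-3,0,-4,0],[0,-3,0,-4,0],[0,-12,0,-14,0],[0,-12,0,-14,0],[0,-12,0,-14,0],[0,-12,1,-14,0],[0,-12,0,-14,0],[0,-12,0,-14,0],[0,-9,-19,8,0],[0,-9,-20,7,0],[0,-8,-19,8,0],[0,-9,-19,7,0]]
[[0,-9,-19,8,0],[0,-9,-19,7,0],[0,-19,0,16,0],[0,-19,0,16,0],[0,-19,-1,17,0],[0,-20,0,16,0],[0,-19,0,16,0],[0,-19,0,16,0],[0,-19,0,16,0],[0,-19,0,16,0]]
```

Call:
servo_tool:
  increments:
    - [0,-3,0,-4,0]
    - [0,-3,0,-4,0]
    - [0,-12,0,-14,0]
    - [0,-12,0,-14,0]
    - [0,-12,0,-14,0]
    - [0,-12,1,-14,0]
    - [0,-12,0,-14,0]
    - [0,-12,0,-14,0]
    - [0,0,0,0,0]

```text
t: 29.05
tool_pos: [0.5498, 0.2241, 0.2673]
tool_rot: [0.68, 2.355, -0.237]
contact_force: [0.5, 0.7, -4.0]
opening: 0.0052
grip_force: 97.8
```

Call:
servo_tool:
  increments:
    - [0,-9,-19,8,0]
    - [0,-9,-20,7,0]
    - [0,-8,-19,8,0]
    - [0,-9,-19,7,0]
    - [0,-9,-19,8,0]
    - [0,-9,-19,7,0]
    - [0,0,0,0,0]

```text
t: 29.92
tool_pos: [0.5461, 0.0877, 0.2622]
tool_rot: [0.683, 2.359, -0.244]
contact_force: [1.0, -0.2, -3.6]
opening: 0.0051
grip_force: 97.9
```

Run:
```python
from h import *
rows([(0,0,0,1)])
o=get_obs();print(np.round(o["contact_force"],1),np.round(o["wrist_torque"],2))
a=cv2.imread("pics/w4.png");im=get_image("wrist")[:,:,::-1];s=get_image("side")[:,:,::-1]
cv2.imwrite("pics/m1.png",np.hstack([cv2.resize(a[100:300,180:380],(400,400)),cv2.resize(im[100:300,180:380],(400,400))]))
cv2.imwrite("pics/s1.png",s)
```

```text
t 29.93 q [ 0.264 -0.413  2.078 -0.581  1.036 -0.554] p [0.5461 0.0877 0.2622] r 0.553 sc [-0.2366  0.1285  0.2622] tilt 40.18 dir -0.557 xyaw 2.576 y_z 0.004 open 0.005138153824791883 97.91360914707184
[[0,0,0,0,0]]
[ 1.  -0.2 -3.6] [0.49 0.71 0.05]
```

View pics/m1.png

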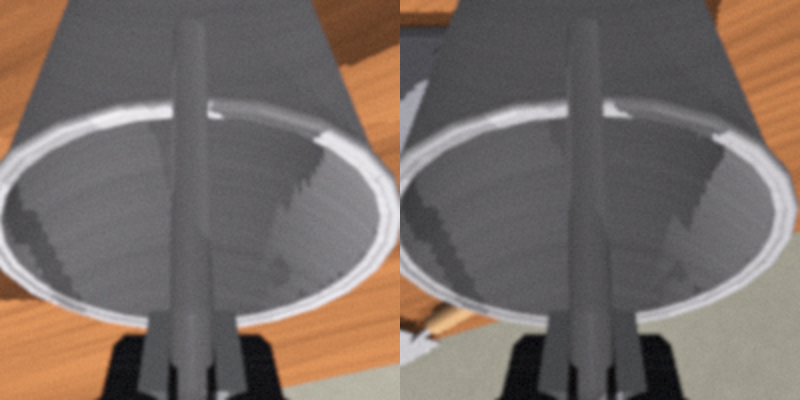

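Before and after the lift the two crops match: rim and handle sit in the same place, so the pail has not slipped and is upright. Next I'll work out the handle middle relative to the TCP and continue to the front of the hook.

Run:
```python
from h import *
# w4 pose (pail on table)
o={"tool_pos":[.5489,.2236,.1443],"tool_rot":[.679,2.357,-.241]}
a=plane("wrist",(275,151),.095,o);b=plane("wrist",(275,261),.095,o);l=plane("wrist",(180,206),.095,o);r=plane("wrist",(379,206),.095,o)
print("rim centre sc",insc((a+b)/2),insc((l+r)/2),np.linalg.norm(a-b),np.linalg.norm(l-r),"prior",insc([.579,.2055,0]))
rows([(200,0,0,8)])
```

```text
rim centre sc [-0.27366283  0.24467255  0.095     ] [-0.28757581  0.24737305  0.095     ] 0.11901358944336113 0.11381502291312376 prior [-0.27136733  0.24579875  0.        ]
t 30.02 q [ 0.266 -0.412  2.077 -0.581  1.035 -0.554] p [0.5465 0.0892 0.2627] r 0.554 sc [-0.237   0.13    0.2627] tilt 40.2 dir -0.553 xyaw 2.578 y_z 0.005 open 0.004754487715709899 97.89841264486313
[[0,-19,0,16,0],[0,-19,0,16,0],[0,-19,0,16,0],[0,-19,0,17,0],[0,-19,0,16,0],[0,-20,0,16,0],[0,-19,0,16,0],[0,-19,0,16,0]]
```

Call:
servo_tool:
  increments:
    - [0,-19,0,16,0]
    - [0,-19,0,16,0]
    - [0,-19,0,16,0]
    - [0,-19,0,17,0]
    - [0,-19,0,16,0]
    - [0,-20,0,16,0]
    - [0,-19,0,16,0]
    - [0,-19,0,16,0]
    - [0,0,0,0,0]
    - [0,0,0,0,0]

```text
t: 31.28
tool_pos: [0.7161, -0.0161, 0.263]
tool_rot: [0.679, 2.36, -0.242]
contact_force: [-0.2, -0.1, -3.0]
opening: 0.0054
grip_force: 98.1
```

Run:
```python
from h import *
o,R=st()
im=get_image("wrist")[:,:,::-1];cv2.imwrite("pics/w5.png",im)
for n,p in dict(seat=(0,0,.25),lip=(0,.022,.268),hfL=(-.045,.045,.305),hfR=(-.045,-.045,.305),hfM=(-.045,0,.305)).items(): print(n,proj("wrist",sc(*p),o))
```

```text
t 31.27 q [ 0.008 -0.059  1.782 -0.472  0.855 -0.793] p [ 0.7161 -0.0161  0.263 ] r 0.716 sc [-0.0374  0.1311  0.263 ] tilt 40.17 dir -0.553 xyaw 2.579 y_z 0.005 open 0.005417097380824308 98.09490144252777
seat [ 40.74326519 279.09822181]
lip [ 70.08016429 311.04324714]
hfL [ 41.27678644 373.04759977]
hfR [-207.12255406  373.97172679]
hfM [-82.7045202  373.50885089]
```

View pics/w5.png

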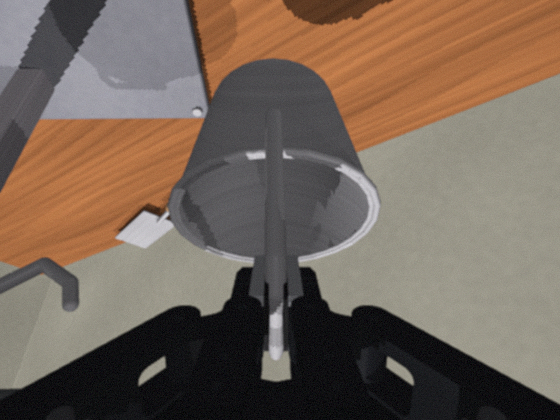

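Wrist view (image down is world up): the hook is at left, with the V bottom at (45,263) and the lip end at (71,309) against a prediction of (70,311). The pail is upright, with the handle along column 275. I'll check x using the base-plate corner seen at about (207,119).

Run:
```python
from h import *
o,R=st()
print("corner pred",proj("wrist",sc(.1,.055,.012),o),"got sc",insc(plane("wrist",(206,119),.012,o)))
m=np.array(o["tool_pos"])+ (sc(.0345,0,0)-sc(0,0,0))+[0,0,.0227]
print("mid sc",insc(m),proj("wrist",m,o), [proj("wrist",m+sc(x,0,0)-sc(0,0,0),o) for x in(-.018,-.01,.01,.018,.064)])
rows([(2,-50,0,2),(0,-50,0,3),(0,-15,0,1),(0,0,0,1)])
```

```text
t 31.32 q [ 0.008 -0.06   1.782 -0.472  0.855 -0.793] p [ 0.716  -0.0161  0.2632] r 0.716 sc [-0.0375  0.1311  0.2632] tilt 40.19 dir -0.552 xyaw 2.579 y_z 0.005 open 0.005244830083657447 98.09136718511581
corner pred [209.58703951 120.0221916 ] got sc [0.09844372 0.05106512 0.012     ]
mid sc [-0.00298889  0.13106201  0.28587704] [276.39839988 343.90640683] [array([276.6122941 , 334.65146294]), array([276.5124524 , 338.97149246]), array([276.29476414, 348.39060008]), array([276.21843041, 351.69346805]), array([275.86633741, 366.92810599])]
t 31.32 q [ 0.008 -0.06   1.782 -0.472  0.855 -0.793] p [ 0.716  -0.0161  0.2632] r 0.716 sc [-0.0375  0.1311  0.2632] tilt 40.19 dir -0.552 xyaw 2.579 y_z 0.005 open 0.005244830083657447 98.09136718511581
[[0,-1,-25,1,0],[0,-1,-25,0,0],[0,0,-17,0,0],[0,0,-16,0,0],[0,0,-17,0,0],[0,0,-15,0,0],[0,0,0,0,0]]
```

Call:
servo_tool:
  increments:
    - [0,-1,-25,1,0]
    - [0,-1,-25,0,0]
    - [0,0,-17,0,0]
    - [0,0,-16,0,0]
    - [0,0,-12,0,0]
    - [0,0,0,0,0]

```text
t: 32.08
tool_pos: [0.6675, -0.0994, 0.264]
tool_rot: [0.681, 2.357, -0.242]
contact_force: [-0.2, -0.7, -3.6]
opening: 0.0051
grip_force: 98.0
```

Call:
servo_tool:
  increments:
    - [0,0,-10,0,0]
    - [0,0,-10,0,0]
    - [0,0,-10,0,0]
    - [0,0,-6,0,0]
    - [0,0,0,0,0]

```text
t: 32.7
tool_pos: [0.6486, -0.1297, 0.2638]
tool_rot: [0.68, 2.357, -0.242]
contact_force: [0.2, -0.7, -3.2]
opening: 0.0054
grip_force: 98.0
```

Run:
```python
from h import *
o,R=st();m=np.array(o["tool_pos"])+ (sc(.0345,0,0)-sc(0,0,0))+[0,0,.0227];M=insc(m)
print(M,np.round(o["contact_force"],1))
im=get_image("wrist")[:,:,::-1];cv2.imwrite("pics/w6.png",im)
print("lip",proj("wrist",sc(0,.022,.268),o),"seat",proj("wrist",sc(0,0,.25),o))
rows([(-M[0]*1000,-M[1]*1000,0,2),(0,0,-20,4),(0,0,-12,4),(0,0,-6,3)])
```

```text
t 32.7 q [-0.22  -0.241  1.943 -0.303  0.787 -1.087] p [ 0.6486 -0.1297  0.2638] r 0.661 sc [-0.0341 -0.001   0.2638] tilt 40.27 dir -0.553 xyaw 2.577 y_z 0.006 open 0.005397337216988637 97.99230337142944
[ 0.00037986 -0.00104476  0.28654031] [ 0.2 -0.7 -3.2]
lip [320.23081455 306.57470114] seat [278.02707378 274.6348046 ]
t 32.75 q [-0.22  -0.24   1.943 -0.303  0.787 -1.087] p [ 0.6487 -0.1294  0.2639] r 0.662 sc [-0.0341 -0.0007  0.2639] tilt 40.28 dir -0.552 xyaw 2.577 y_z 0.006 open 0.00515191154929575 97.99075663089752
[[0,0,1,0,0],[0,0,0,0,0],[0,4,0,4,0],[0,3,0,3,0],[0,3,0,4,0],[0,3,0,4,0],[0,2,0,2,0],[0,2,0,3,0],[0,2,0,2,0],[0,2,0,2,0],[0,1,0,2,0],[0,2,0,1,0]]
[[0,1,0,2,0]]
```

View pics/w6.png

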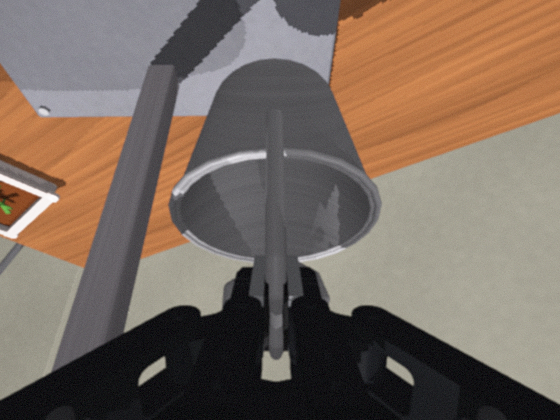

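Wrist view: hook wire on both sides of the fingers, shank at (228,290) and lip at (325,290), so the handle is centred between them. Now I'll lower it.

Call:
servo_tool:
  increments:
    - [0,4,1,4,0]
    - [0,3,0,3,0]
    - [0,3,0,4,0]
    - [0,3,0,4,0]
    - [0,2,0,2,0]
    - [0,2,0,3,0]
    - [0,2,0,2,0]
    - [0,2,0,2,0]
    - [0,0,0,0,0]

```text
t: 33.88
tool_pos: [0.6488, -0.1279, 0.2314]
tool_rot: [0.68, 2.358, -0.242]
contact_force: [1.3, -1.4, -3.4]
opening: 0.0052
grip_force: 98.0
```

Call:
servo_tool:
  increments:
    - [0,1,0,1,0]
    - [0,0,0,1,0]
    - [0,0,0,0,0]

```text
t: 34.25
tool_pos: [0.6495, -0.1282, 0.2297]
tool_rot: [0.679, 2.358, -0.242]
contact_force: [-0.4, 0.2, -3.6]
opening: 0.0056
grip_force: 98.0
```

Call:
servo_tool:
  increments:
    - [0,1,0,1,0]
    - [0,0,0,0,0]

```text
t: 34.5
tool_pos: [0.6494, -0.1281, 0.2283]
tool_rot: [0.679, 2.358, -0.241]
contact_force: [0.6, -0.1, -3.6]
opening: 0.005
grip_force: 98.0
```

Run:
```python
from h import *
o,R=st();m=np.array(o["tool_pos"])+ (sc(.0345,0,0)-sc(0,0,0))+[0,0,.0227];print(insc(m),np.round(o["contact_force"],1),np.round(o["wrist_torque"],2))
```

```text
t 34.5 q [-0.217 -0.208  1.977 -0.326  0.725 -1.054] p [ 0.6494 -0.1281  0.2283] r 0.662 sc [-0.0343  0.0008  0.2283] tilt 40.27 dir -0.552 xyaw 2.578 y_z 0.006 open 0.004960850461882943 97.98117309808731
[2.42665349e-04 7.62520115e-04 2.50984741e-01] [ 0.6 -0.1 -3.6] [0.42 0.69 0.01]
```

Continuing down in 1 mm steps until the hook takes the weight.

Call:
servo_tool:
  increments:
    - [0,1,0,1,0]
    - [0,0,0,0,0]

```text
t: 34.75
tool_pos: [0.6497, -0.1281, 0.2277]
tool_rot: [0.679, 2.356, -0.241]
contact_force: [0.0, -0.2, -2.1]
opening: 0.0057
grip_force: 97.9
```

Call:
servo_tool:
  increments:
    - [0,1,0,1,0]
    - [0,0,0,0,0]

```text
t: 35.0
tool_pos: [0.6499, -0.1281, 0.227]
tool_rot: [0.679, 2.355, -0.241]
contact_force: [-1.0, 0.6, 1.4]
opening: 0.0049
grip_force: 97.9
```

Call:
servo_tool:
  increments:
    - [0,0,0,1,0]
    - [0,0,0,0,0]

```text
t: 35.25
tool_pos: [0.6506, -0.1284, 0.2265]
tool_rot: [0.678, 2.355, -0.241]
contact_force: [-2.3, 2.3, 5.2]
opening: 0.0055
grip_force: 98.3
```

Call:
servo_tool:
  increments:
    - [0,0,0,-1,0]
    - [0,0,0,0,0]
  force: 20

```text
t: 35.5
tool_pos: [0.65, -0.1282, 0.2267]
tool_rot: [0.678, 2.355, -0.241]
contact_force: [2.4, 0.3, 3.7]
opening: 0.0052
grip_force: 98.2
```

Call:
servo_tool:
  increments:
    - [0.08,0,0,0,0]
    - [0.12,0,0,0,0]
    - [0.18,0,0,0,0]
    - [0.25,0,0,0,0]
    - [0.4,0,0,0,0]
    - [0.5,0,0,0,0]
    - [0.5,0,0,0,0]

```text
t: 36.38
tool_pos: [0.6492, -0.128, 0.2255]
tool_rot: [0.68, 2.358, -0.242]
contact_force: [1.2, -0.4, -0.2]
opening: 0.0427
grip_force: 0.0
```

Run:
```python
from h import *
o,R=st();print(np.round(o["contact_force"],1))
im=get_image("wrist")[:,:,::-1];cv2.imwrite("pics/w7.png",im)
```

```text
t 36.38 q [-0.217 -0.206  1.98  -0.328  0.72  -1.051] p [ 0.6492 -0.128   0.2255] r 0.662 sc [-0.0345  0.0007  0.2255] tilt 40.26 dir -0.552 xyaw 2.578 y_z 0.006 open 0.042686828092279486 0.0
[ 1.2 -0.4 -0.2]
```

View pics/w7.png

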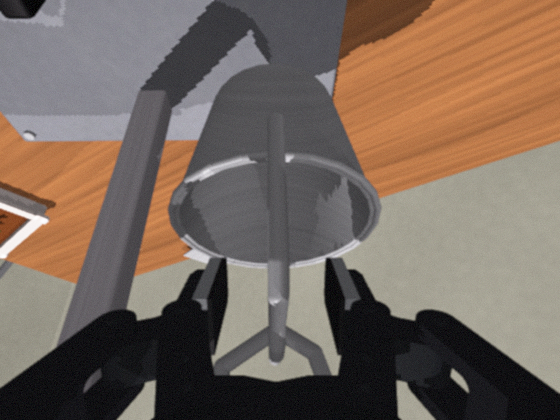

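The pail hangs in the V of the hook, handle middle at (277,340), fingers clear on both sides. I've used all ten picture views, so the remaining checks are numeric. I'll retreat straight back.

Call:
servo_tool:
  increments:
    - [0.5,0,0,-8,0]
    - [0.5,0,0,-15,0]
    - [0.5,0,0,-25,0]
    - [0.5,0,0,-30,0]
    - [0.5,0,0,-35,0]
    - [0.5,0,0,-35,0]
    - [0.5,0,0,-20,0]
    - [0.5,0,0,0,0]
    - [0.5,0,0,0,0]
    - [0.5,0,0,0,0]
    - [0.5,0,0,0,0]
    - [0.5,0,0,0,0]

```text
t: 37.92
tool_pos: [0.5568, -0.0712, 0.353]
tool_rot: [0.68, 2.359, -0.242]
contact_force: [-0.7, 0.5, -0.8]
opening: 0.0426
grip_force: 0.0
```

```bash
cat > chk.py <<'E'
from h import *
import sys
o,R=st();im=get_image("wrist")[:,:,::-1];cv2.imwrite("pics/%s.png"%sys.argv[1],im);cv2.imwrite("pics/%ss.png"%sys.argv[1],get_image("side")[:,:,::-1])
E
python3 chk.py r1
```

```text
t 37.92 q [-0.126 -0.54   2.015 -0.317  1.033 -1.062] p [ 0.5568 -0.0712  0.353 ] r 0.561 sc [-1.43e-01 -3.00e-04  3.53e-01] tilt 40.21 dir -0.553 xyaw 2.578 y_z 0.005 open 0.04262378394387926 0.0
```

Call:
servo_tool:
  increments:
    - [0.5,0,0,0,0]
    - [0.5,0,0,0,0]
    - [0.5,0,0,0,0]

```text
t: 38.4
tool_pos: [0.5567, -0.071, 0.3537]
tool_rot: [0.68, 2.358, -0.241]
contact_force: [0.2, -0.7, -0.1]
opening: 0.0426
grip_force: 0.0
```

```bash
python3 chk.py r2
python3 - <<'E'
from h import *
a,b=[cv2.imread(f"pics/r{i}.png").astype(int) for i in(1,2)]
d=np.abs(a-b).max(2);print("wrist diff>40:",(d>40).sum(),d.mean())
g=lambda f:cv2.cvtColor(cv2.imread(f),cv2.COLOR_BGR2GRAY).astype(np.float32)
print("shift",cv2.phaseCorrelate(g("pics/r1.png")[80:330,150:400].copy(),g("pics/r2.png")[80:330,150:400].copy()))
# lock final position in side view
im=cv2.imread("pics/r2s.png");x,y=300,340
m=(im[y:y+60,x:x+35].max(2)<70).astype(np.uint8);m=cv2.morphologyEx(m,cv2.MORPH_OPEN,np.ones((5,5)));v,u=np.nonzero(m);print("lock side px",u.mean()+x,v.mean()+y,"was 315.95 374.5; pred end",proj("side",sc(-.075,-.16,.055)),"pred start",proj("side",sc(-.075,-.2075,.055)))
# handle column at several rows & predicted rim
o=get_obs()
for p in((-.064,0,.243),(-.038,0,.243),(.038,0,.243),(.064,0,.243),(-.06,0,.178),(.06,0,.178),(0,.06,.178),(0,-.06,.178)): print(p,proj("wrist",sc(*p),o).round(1))
I=g("pics/r2.png")
s=cv2.imread("pics/side0.png").astype(int);e=cv2.imread("pics/r2s.png").astype(int)
for n,(u,v) in dict(pa=(236,222),pb=(237,256),tub=(234,190)).items(): print(n,np.abs(s-e)[v-14:v+14,u-14:u+14].mean())
E
```

```text
t 38.4 q [-0.126 -0.541  2.015 -0.317  1.033 -1.062] p [ 0.5567 -0.071   0.3537] r 0.561 sc [-1.431e-01 -2.000e-04  3.537e-01] tilt 40.27 dir -0.552 xyaw 2.578 y_z 0.006 open 0.042649283803792244 0.0
wrist diff>40: 627 5.924638605442177
shift ((-0.16143456103829124, -0.6077115635765153), 1.0981568951416016)
lock side px 317.4310344827586 353.5 was 315.95 374.5; pred end [317.48311257 352.471951  ] pred start [314.85205591 372.1055224 ]
(-0.064, 0, 0.243) [275.5 184.8]
(-0.038, 0, 0.243) [275.4 203. ]
(0.038, 0, 0.243) [275.2 243.9]
(0.064, 0, 0.243) [275.2 254.9]
(-0.06, 0, 0.178) [275.1 131.4]
(0.06, 0, 0.178) [275.  204.7]
(0, 0.06, 0.178) [331.4 172.8]
(0, -0.06, 0.178) [218.7 173. ]
pa 16.452380952380953
pb 14.312925170068027
tub 10.528061224489797
```

Call:
servo_tool:
  increments:
    - [0.5,0,0,-10,0]
    - [0.5,0,0,-10,0]
    - [0.5,0,0,0,0]
    - [0.5,0,0,0,0]
    - [0.5,0,0,0,0]
    - [0.5,0,0,0,0]
    - [0.5,0,0,0,0]
    - [0.5,0,0,0,0]
    - [0.5,0,0,0,0]
    - [0.5,0,0,0,0]
    - [0.5,0,0,0,0]
    - [0.5,0,0,0,0]

```text
t: 40.0
tool_pos: [0.5457, -0.0642, 0.369]
tool_rot: [0.679, 2.358, -0.241]
contact_force: [0.8, -0.3, -0.1]
opening: 0.0423
grip_force: 0.0
```

Call:
servo_tool:
  increments:
    - [0.5,0,0,0,0]
    - [0.5,0,0,0,0]
    - [0.5,0,0,0,0]
    - [0.5,0,0,0,0]
    - [0.5,0,0,0,0]
    - [0.5,0,0,0,0]
    - [0.5,0,0,0,0]
    - [0.5,0,0,0,0]

```text
t: 41.0
tool_pos: [0.5457, -0.0643, 0.3689]
tool_rot: [0.68, 2.358, -0.242]
contact_force: [-0.3, 0.2, -0.9]
opening: 0.0428
grip_force: 0.0
```

Run:
```python
from h import *
g=lambda im:cv2.cvtColor(im,cv2.COLOR_RGB2GRAY).astype(np.float32)[80:330,150:400].copy()
I=[get_image("wrist") for _ in range(8)]
print("swing px",[np.round(cv2.phaseCorrelate(g(I[0]),g(i))[0],2).tolist() for i in I[1:]])
o=get_obs();G=g(I[0]);
# rim bright extents
im=I[-1];m=((im.min(2)>150)).astype(np.uint8);print("pred rim",[proj("wrist",sc(*p),o).round(1).tolist() for p in((-.06,0,.178),(.06,0,.178),(0,.06,.178),(0,-.06,.178))])
s=cv2.imread("pics/side0.png");e=get_image("side")[:,:,::-1]
for n in(s,e):
    h=cv2.cvtColor(np.ascontiguousarray(n),cv2.COLOR_BGR2HSV);mm=cv2.inRange(h,(40,120,60),(75,255,255));mm[:200]=0
    k,l,S,C=cv2.connectedComponentsWithStats(mm);print([(C[i].round(1).tolist(),int(S[i,4])) for i in range(1,k) if S[i,4]>15])
r=cv2.matchTemplate(np.ascontiguousarray(e[150:230,200:270]),np.ascontiguousarray(s[168:212,216:254]),cv2.TM_CCOEFF_NORMED);print("tub",cv2.minMaxLoc(r),"expect loc (16,18)")
```

```text
swing px [[-0.01, -0.03], [0.01, -0.01], [0.01, -0.02], [-0.03, -0.0], [0.01, -0.02], [0.03, -0.02], [0.01, 0.0]]
pred rim [[275.2, 130.0], [275.0, 200.4], [328.7, 169.6], [221.4, 169.8]]
[([233.5, 213.4], 42), ([235.2, 246.5], 54)]
[([233.4, 213.4], 40), ([235.2, 246.2], 48)]
tub (-0.31423404812812805, 0.6403602361679077, (32, 7), (16, 18)) expect loc (16,18)
```

```bash
python3 -c "from station import *;print(finish_job())"
```

```text
the job is handed in; nothing more can be done
None
```

I slid the lock to its end stop, then hung the pail by its handle in the scale's hook; it hangs still, the pots and plain tub are where they were, and the job is handed in. On the way the tilt moves hit the end of the arm's reach: joint 3 read 0.055 rad (range starts at 0.06) and the wrist force reading reached about 88 N for a moment.

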